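Complete the condiment carousel and hold its dropper bottle at the front

TASK

Finish setting up the revolving condiment carousel: put the loose little porcelain tray squarely on top of the two trays stacked on the carousel and let go of it. Then take the carousel by its black centre handle and turn it, without touching or upsetting the jars, until the dropper bottle stands at the front, right behind the pointer on the foot. Finish still gripping the handle and holding the carousel still there, and leave the mug, cup and glass nearby where they are.

Things in the scene. Friction and masses are not known exactly. Their poses are not given: they have to be found in the camera images.
- foot: Fixed dark steel foot under the carousel, 200 x 200 x 8 mm. Origin: centre of its underside on the worktop, on the turning axis; z up. A tongue 46 mm wide runs out along its -x axis (the front, roughly towards the robot) to 193 mm from the axis, beyond the turntable's rim, with a raised steel wedge pointer (16 mm over the worktop, 162 to 186 mm from the axis).
- turntable: Round steel turntable, 320 mm across, origin on its axis at its underside; top face 30 mm over the worktop. Stations 110 mm from the axis: trays on its -x axis between two fences 6 mm high, 31 mm either side; one jar (any order) in each of three collars (9 mm high, 50 mm inside) on its -y, +x, +y axes. Trays and jars stand loose on the top face and ride along.
- handle_grip (a point): Centre of the carousel handle's black grip bar, on the turning axis, 154 mm over the worktop. Bar 64 mm long along the point's x axis (= turntable's x), 16 mm wide (y), 28 mm high, on a post 18 mm thick fixed to the turntable. It turns nearly a full turn either way from its start with slight friction (0.06 N m) and stays where left.
- tray_loose: The loose white porcelain sachet tray, flat on the worktop to the left of the carousel: 78 mm long (x), 52 mm wide (y), 13 mm high, with a shallow 4 mm recess inside its 5 mm rim. Origin: centre of its underside. About 0.09 kg.
- tray_mid: Equal tray, loose, the upper one of the two stacked on the carousel: its long side (x) points to the turntable's axis. Origin: centre of its underside; its rim is 13 mm above that, 56 mm over the worktop. A tray rests rim to underside, so the next one's origin is 13 mm above this one's.
- tray_low: Equal tray, loose, the lower one, standing on the turntable's trays' station. Origin: centre of its underside.
- dropper_bottle: Small round brown dropper bottle with a black bulb cap, 33 mm across, 102 mm high (its top 132 mm over the worktop), loose in a collar of the turntable. Origin: centre of its underside. Its yaw means nothing.
- shaker_a: Clear shaker with a grey cap and dark contents, 44 mm across, 90 mm high, loose in a collar. Origin: centre of its underside.
- shaker_b: Clear shaker with a grey cap and white contents, 44 mm across, 90 mm high, loose in a collar. Origin: centre of its underside.
- handle: The whole centre handle (post and grip bar) of the carousel; origin on the turning axis at the turntable's top face; axes as the turntable's.
- mug: Bystander: dark blue mug, 73 mm across the body, 105 mm with its handle, 92 mm high, right of the carousel. Origin: centre of the underside of its bounding box.
- cup: Bystander: small white porcelain cup with a handle, 71 x 97 mm, 58 mm high, left and behind. Origin: centre of the underside of its bounding box.
- glass: Bystander: clear tumbler, 62 mm across, 98 mm high, front left of the carousel. Origin: centre of its underside.
Things that resemble listed ones, but are neither listed nor needed, are in the scene too. Leave any orange or turquoise look-alike of the tray_mid alone.

How it is judged:
By the outcome, as a careful person would: the job done as asked, in the order asked, and still so for the second after the job is handed in, while the arm keeps its last pose, push and grip.
It also fails if it takes over 67 s, if anything falls off the work surface, if the arm or the gripper's body presses on something with over 40 N, if the wrist force passes 120 N, or if a joint passes its speed limit or range.

ROBOT

A 6-joint arm with a two-finger parallel gripper is mounted at the origin on a cart in front of the work surface, level with it; the furniture and walls round the work are solid. World frame = base frame: x ahead of the robot, y to its left, z up, the work surface at z = 0. Lengths are in mm, angles in rad, forces in N, time in s.
With the tool pointing down it reaches from about 350 to 975 mm from the base axis. Payload 7.1 kg.
Tool frame: the origin (TCP) lies midway between the tips of the shut fingers; the grasp point (between the pads) lies 19 mm behind it (ctrl.grip_depth is the distance from the TCP to the grasp point, in mm); z points along the fingers, y is the line along which they close (so a half turn about z gives the same grasp; the last joint's range is limited). The gripper opens to 88 mm and grips with 3 to 60 N. Pads are 20 mm wide; open, the fingers measure 115 mm over their backs; the gripper's body (75 mm by 178 mm) begins 61 mm behind the grasp point.
Start: joints at [-1.313, 0.423, 1.63, -0, 1.089, -0.019], TCP at [170.818, -601.187, 222.675] pointing down, gripper open.
Joint ranges: [-3, 3], [-0.9, 2.11], [0.09, 2.58], [-1.31, 4.45], [0.11, 2.69], [-2.54, 2.54]. Speed limits (rad/s): [2.39, 2.39, 3.01, 3.14, 3.14, 3.14].

INTERFACE

Orientations are given as a rotation vector (axis times angle).
In Python, from workcell import ctrl, cams gives the robot as it stands.
- The arm moves only by the tool move_arm, never from a script. Its argument "steps" is a list of rows, each a list of 3 entries, a list of its own where there are three numbers: the shift along the tool's x, y, z in units of 25 mm (1.0 is 25 mm), then the turn about the tool's z in units of 5 degrees (1.0 is 5 degrees), then the closure, from 0 (fully open) to 1 (shut). A call has 1 to 20 rows; each row shifts and turns the commanded pose from where the row before left it, along the tool's axes as they then stand; what a row does not reach is not made up. A row lasts 1/12 s, in which the tool goes at most 41.7 mm and 7.16 degrees, less where a joint would pass 70% of its speed; a pose out of reach is approached as far as the arm can. A call is refused whole if a number of a shift passes 1 or a number of a turn 1, either way. A call with a gripper value outside its range is refused whole. The fingers move at their own pace and stop on an object; the grip force is fixed at half the most. Time passes only in rows, so rows that do not move let the fingers close. It gives the time, the measured TCP pose, the force, the opening and the grip force at its end, in the units of the state.
- ctrl.get_obs(): the state, without advancing time (a new reading comes with each control period).
- cams.get_image(name): name is "scene" or "side" or "wrist"; returns a dict with "image" (420x560x3 uint8, red, green, blue), "camera_matrix" (3x3 intrinsics, pixels), "xyz" and "rotation" of the camera in the world; the wrist camera has in their place "mount" (4x4, takes a point from camera to tool coordinates, whose origin is the TCP and whose axes are the flange's). Camera axes: x right, y down, z forward; pixel columns grow to the right and rows downward; lengths in mm; the calibration is good to about 2 mm. A picture is of the moment at which its call begins: read the wrist's pose just before it. There is no depth.
- ctrl.close_job(): hands the job in; it is judged then, once.
Trained networks look in the newest picture that a camera, given by its name, has taken for a name from the list of things; names that differ only in an ending like _2 or _b are one class to them, and where a whole thing is asked for, a point or a joint stands for the part that bears it (a point fixed in the world has none). Each returns a list of dicts, best first, with "p" (0 to 1); they miss things now and then, are a little off and sometimes report something else, mostly with a low value. They report only what shows in the picture. A call takes as long as a camera call. They do not tell look-alikes from the thing itself.
- cams.boxes_of(camera, thing): "rect" ([centre column, centre row, width, height] in pixels, round what is visible of it).
- cams.cut_out(camera, thing): "pixels" (420x560 bool, what is visible of it) and "rect" ([centre column, centre row, width, height] in pixels, round what is visible of it).
The state is a dict: "t": time; "qpos": joint angles; "qvel": joint speeds; "joint_torque": joint torques, N m; "ee_pos": TCP position; "orientation": TCP orientation; "ft_force": force on the tool from outside, world axes, zero at the start; "moment": the same for the moment, N m; "width": finger opening in mm; "grasp_force": force on a finger pad.
Only numpy, scipy, OpenCV 4.12 (cv2) and the standard library are available. Lean on these libraries where they do the work, as an engineer would, in place of code of your own. Each camera call takes 0.05 s, during which the arm holds its last target. There are 200 camera calls.

## Working session

There is one attempt and no reset: what is moved stays moved. The work goes in short steps, Python scripts to look and compute and a tool call to move; the robot and the scene stay as the last step left them, time stands still between calls to the robot, and variables do not carry over. Pictures are saved under pics/ and viewed, at most 10 in all, crops included, and the job is handed in when it is done.

Besides the shell and the picture viewer there is one more tool, called after "Call:" as name(argument=value, ...), one argument or row to a line, values as JSON. move_arm: Moves the arm, as the interface text tells. Its arguments: {"type":"object","properties":{"steps":{"type":"array"}},"required":["steps"]}

```bash
ls; mkdir -p pics; cat > h.py <<'E'
import numpy as np, cv2
from workcell import ctrl, cams
from scipy.spatial.transform import Rotation as R
def shot(n):
    o=ctrl.get_obs(); d=cams.get_image(n)
    if n=='wrist':
        T=np.eye(4);T[:3,:3]=R.from_rotvec(o['orientation']).as_matrix();T[:3,3]=o['ee_pos'];T=T@np.array(d['mount'])
        d['xyz']=T[:3,3];d['rotation']=T[:3,:3]
    d['xyz']=np.array(d['xyz']);d['rotation']=np.array(d['rotation']);d['K']=np.array(d['camera_matrix'])
    return d
def ray(d,uv,z):
    v=d['rotation']@np.linalg.inv(d['K'])@np.array([uv[0],uv[1],1.])
    return d['xyz']+v*(z-d['xyz'][2])/v[2]
def proj(d,P):
    c=(np.atleast_2d(P)-d['xyz'])@d['rotation']; p=c@d['K'].T; return p[:,:2]/p[:,2:]
def save(d,f,crop=None,s=1):
    im=cv2.cvtColor(d['image'],cv2.COLOR_RGB2BGR)
    if crop: im=im[crop[1]:crop[3],crop[0]:crop[2]]
    cv2.imwrite('pics/'+f,cv2.resize(im,None,fx=s,fy=s,interpolation=cv2.INTER_CUBIC))
E
python3 - <<'E'
from h import *
ims=[]
for n in ('scene','side'):
    d=shot(n); ims.append(d['image']); print(n,d['xyz'].round(),d['rotation'].round(2).tolist(),d['K'].round().tolist())
    for t in ['foot','turntable','handle_grip','tray_loose','tray_mid','dropper_bottle','shaker_a','mug','cup','glass']:
        print(t,[(round(b['p'],2),np.round(b['rect']).tolist()) for b in cams.boxes_of(n,t)[:4]])
    save(d,n+'1.png',None,1.42)
print(ctrl.get_obs())
E
```

```text
pics
scene [ -1. 965. 681.] [-0.61, 2.41, -1.47] [[390.0, 0.0, 270.0], [0.0, 390.0, 206.0], [0.0, 0.0, 1.0]]
foot [(0.63, [320.0, 239.0, 16.0, 12.0]), (0.41, [305.0, 215.0, 26.0, 13.0])]
turntable [(0.71, [272.0, 219.0, 97.0, 69.0])]
handle_grip [(0.86, [270.0, 205.0, 22.0, 42.0])]
tray_loose []
tray_mid [(0.63, [306.0, 216.0, 25.0, 13.0]), (0.42, [299.0, 187.0, 26.0, 13.0]), (0.41, [263.0, 184.0, 17.0, 6.0])]
dropper_bottle []
shaker_a [(0.76, [238.0, 215.0, 9.0, 25.0])]
mug [(0.86, [331.0, 194.0, 33.0, 29.0])]
cup [(0.85, [164.0, 295.0, 42.0, 31.0])]
glass [(0.78, [294.0, 268.0, 22.0, 44.0]), (0.74, [330.0, 193.0, 29.0, 27.0]), (0.7, [241.0, 213.0, 12.0, 23.0])]
side [  342. -1037.   712.] [-2.09, 0.2, -0.1] [[417.0, 0.0, 278.0], [0.0, 417.0, 208.0], [0.0, 0.0, 1.0]]
foot [(0.73, [232.0, 256.0, 22.0, 14.0]), (0.49, [247.0, 187.0, 23.0, 14.0])]
turntable [(0.74, [288.0, 234.0, 112.0, 84.0]), (0.31, [258.0, 249.0, 30.0, 21.0])]
handle_grip [(0.76, [286.0, 216.0, 18.0, 51.0])]
tray_loose [(0.71, [246.0, 189.0, 27.0, 13.0])]
tray_mid [(0.92, [344.0, 324.0, 38.0, 24.0]), (0.82, [398.0, 
[... 471 characters left out ...]
, 216.0, 17.0, 51.0])]
{'t': 1.1, 'qpos': array([-1.31299977e+00,  4.23085897e-01,  1.62990389e+00,  1.79997928e-05,
        1.08861956e+00, -1.89803933e-02]), 'qvel': array([-0.0003703 ,  0.0009466 , -0.00210067, -0.00015753,  0.00071645,
        0.00037769]), 'joint_torque': array([ 3.01191401e-03, -5.44573760e+01, -2.74042296e+01,  6.46859827e-02,
        1.68406212e-02, -1.39820955e-07]), 'ee_pos': array([ 170.82078478, -601.1790124 ,  222.68234271]), 'orientation': array([-3.11154124e+00, -4.33358308e-01, -2.17474074e-05]), 'ft_force': array([-0.72682259,  0.39454128,  0.03485756]), 'moment': array([-0.00294077, -0.01728467,  0.00069132]), 'grasp_force': 0.0, 'width': 87.79387774688207}
```

```bash
sed -i "s/d\['rotation'\]=np.array(d\['rotation'\])/d['rotation']=np.array(d['rotation']);d['rotation']=d['rotation'] if d['rotation'].ndim==2 else R.from_rotvec(d['rotation']).as_matrix()/" h.py
python3 - <<'E'
from h import *
for n in ('scene','side'):
    d=shot(n); np.savez(n+'.npz',**{k:d[k] for k in('image','xyz','rotation','K')})
    print(d['rotation'].round(2).tolist())
    for t,z in [('foot',8),('turntable',20),('handle_grip',110),('tray_loose',10),('tray_mid',40),('dropper_bottle',80),('shaker_a',75),('mug',46),('cup',29),('glass',49)]:
        print(t,[(round(b['p'],2),ray(d,b['rect'][:2],z)[:2].round().tolist()) for b in cams.boxes_of(n,t)[:4]])
E
```

```text
[[-0.88, -0.22, 0.42], [-0.48, 0.4, -0.78], [-0.0, -0.89, -0.46]]
foot []
turntable [(0.82, [559.0, -77.0]), (0.55, [522.0, -39.0])]
handle_grip [(0.71, [527.0, -13.0])]
tray_loose [(0.83, [457.0, 361.0]), (0.3, [464.0, -394.0])]
tray_mid [(0.6, [704.0, -281.0]), (0.55, [449.0, -121.0]), (0.54, [579.0, -343.0]), (0.52, [596.0, -143.0])]
dropper_bottle [(0.61, [472.0, 59.0]), (0.23, [558.0, 448.0])]
shaker_a [(0.6, [625.0, 26.0])]
mug [(0.97, [433.0, -327.0])]
cup [(0.56, [605.0, 407.0]), (0.55, [508.0, -18.0])]
glass [(0.91, [353.0, 177.0]), (0.62, [452.0, -109.0]), (0.55, [616.0, -141.0])]
[[0.98, -0.1, 0.15], [-0.18, -0.49, 0.85], [-0.01, -0.87, -0.5]]
foot [(0.58, [377.0, -77.0])]
turntable [(0.94, [553.0, -10.0])]
handle_grip [(0.91, [537.0, -54.0])]
tray_loose [(0.69, [465.0, 329.0])]
tray_mid [(0.86, [596.0, -414.0]), (0.68, [409.0, -486.0]), (0.67, [727.0, -393.0]), (0.62, [453.0, -92.0])]
dropper_bottle [(0.61, [478.0, 35.0])]
shaker_a []
mug [(0.69, [441.0, -325.0])]
cup []
glass [(0.9, [358.0, 171.0])]
```

View pics/scene1.png

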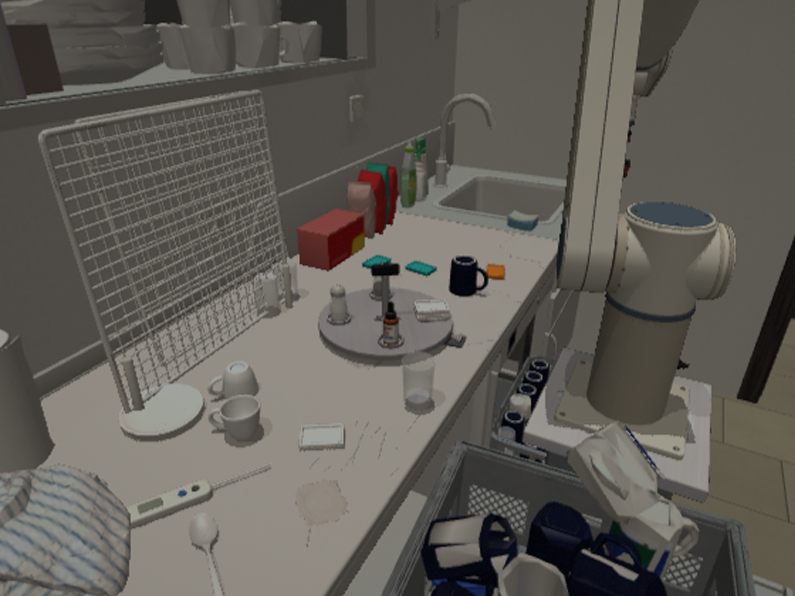

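View pics/side1.png

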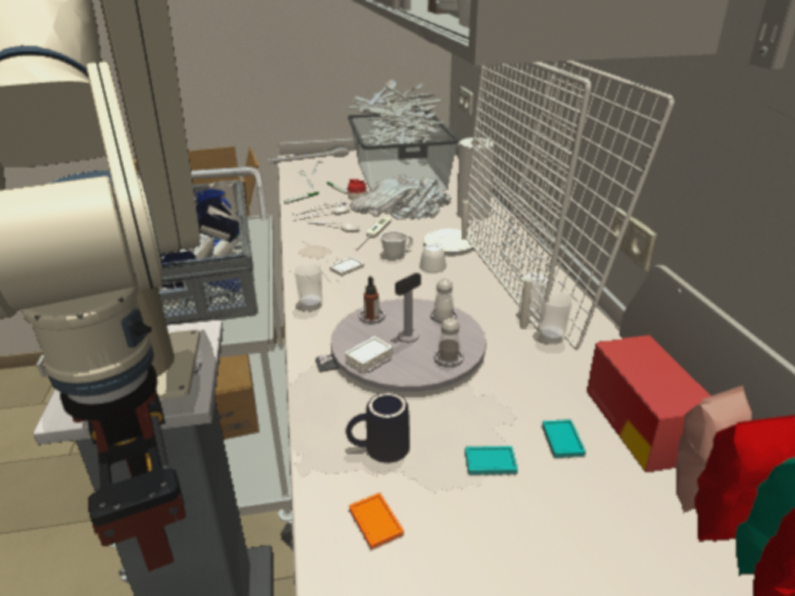

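The scene picture shows the loose white tray at (322,437), and the side view shows it at (346,267). Possible mix-ups in the side view are orange (375,520), turquoise (490,460) and (563,437), and the stacked trays (368,353). The carousel handle is at (407,300) and the dropper at (370,300). I choose the white tray lying alone at the left, and I'll check it up close with the wrist camera.

Call:
move_arm(
  steps=[
    [[0.89,-0.87,-0.31],0,0],
    [[0.89,-0.87,-0.31],0,0],
    [[0.89,-0.87,-0.31],0,0],
    [[0.89,-0.87,-0.31],0,0],
    [[0.89,-0.87,-0.31],0,0],
    [[0.89,-0.87,-0.31],0,0],
    [[0.89,-0.87,-0.31],0,0],
    [[0.89,-0.87,-0.31],0,0],
    [[0.89,-0.87,-0.31],0,0],
    [[0.89,-0.87,-0.31],0,0],
    [[0.89,-0.87,-0.31],0,0],
    [[0.89,-0.87,-0.31],0,0],
    [[0.89,-0.87,-0.31],0,0],
    [[0.89,-0.87,-0.31],0,0],
    [[0.89,-0.87,-0.31],0,0],
    [[0.89,-0.87,-0.31],0,0],
    [[0.89,-0.87,-0.31],0,0],
    [[0.89,-0.87,-0.31],0,0],
    [[0.89,-0.87,-0.31],0,0],
    [[0.89,-0.87,-0.31],0,0],
  ],
)

```text
t: 3.87
ee_pos: [480.4, -59.6, 378.3]
orientation: [3.111, 0.434, 0.001]
ft_force: [-0.6, 0.3, -0.6]
width: 88.0
grasp_force: 0.0
```

```bash
python3 - <<'E'
from h import *
d=shot('wrist'); print(np.array(d['mount']).round(2).tolist(), d['K'].round(1).tolist(), d['xyz'])
np.savez('w1.npz',**{k:d[k] for k in('image','xyz','rotation','K')})
for t,z in [('foot',8),('turntable',30),('handle_grip',168),('tray_loose',13),('tray_mid',56),('dropper_bottle',132),('shaker_a',120),('glass',98)]:
    print(t,[(round(b['p'],2),np.round(b['rect']).tolist(),ray(d,b['rect'][:2],z)[:2].round().tolist()) for b in cams.boxes_of('wrist',t)[:4]])
save(d,'w1.png',None,1.42)
E
```

```text
[[0.0, -0.97, -0.25, 66.55], [1.0, 0.0, 0.0, -0.2], [-0.0, -0.25, 0.97, -161.08], [0.0, 0.0, 0.0, 1.0]] [[366.3, 0.0, 281.6], [0.0, 366.3, 206.5], [0.0, 0.0, 1.0]] [544.3058998  -41.17132892 539.44249928]
foot [(0.63, [261.0, 235.0, 30.0, 26.0], [362.0, -61.0])]
turntable [(0.65, [282.0, 112.0, 236.0, 223.0], [546.0, -42.0])]
handle_grip [(0.54, [13.0, 95.0, 25.0, 58.0], [489.0, 214.0])]
tray_loose [(0.92, [12.0, 98.0, 23.0, 61.0], [462.0, 322.0])]
tray_mid [(0.85, [307.0, 194.0, 55.0, 67.0], [452.0, -103.0]), (0.84, [536.0, 33.0, 49.0, 65.0], [720.0, -312.0]), (0.78, [516.0, 265.0, 56.0, 13.0], [435.0, -418.0]), (0.69, [523.0, 137.0, 63.0, 67.0], [602.0, -352.0])]
dropper_bottle [(0.87, [199.0, 145.0, 34.0, 28.0], [487.0, 37.0])]
shaker_a [(0.85, [251.0, 26.0, 39.0, 43.0], [621.0, 14.0]), (0.72, [365.0, 89.0, 49.0, 38.0], [594.0, -122.0])]
glass [(0.87, [84.0, 213.0, 78.0, 57.0], [361.0, 162.0])]
```

View pics/w1.png

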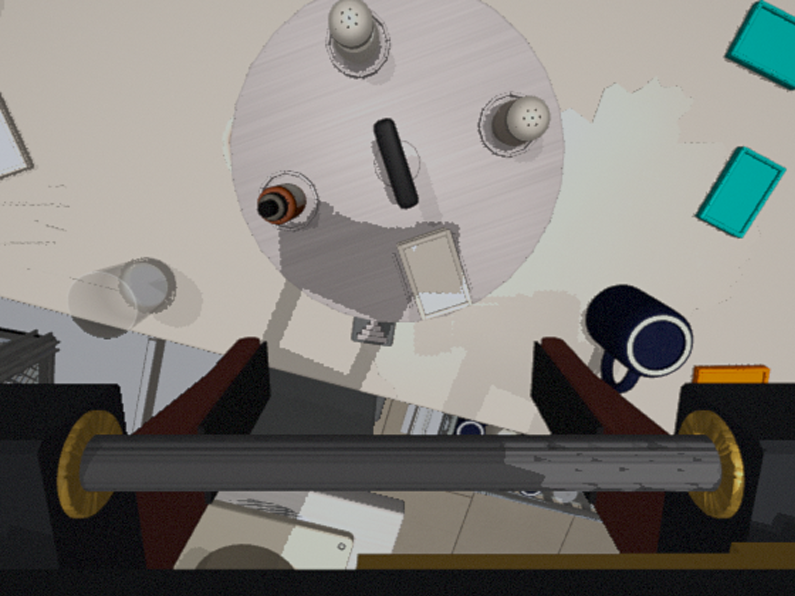

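The wrist view shows the handle bar at (396,163), the stacked trays at (434,272), the dropper at (280,205), the pointer at (373,330) and the loose tray at the left edge (10,140). I'll measure the carousel before moving on.

```bash
cat >> h.py <<'E'
def rect(d,cam,thing,z,i=0,pick=None):
    c=cams.cut_out(cam,thing)
    c=[k for k in c if pick is None or np.hypot(*(np.array(k['rect'][:2])-pick))<25]
    if not c: return None
    m=c[0]['pixels'].astype(np.uint8)
    cs=max(cv2.findContours(m,0,2)[0],key=cv2.contourArea)[:,0]
    P=np.array([ray(d,p,z)[:2] for p in cs],np.float32)
    (x,y),(w,h),a=cv2.minAreaRect(P)
    if w<h: w,h,a=h,w,a+90
    return np.round([c[0]['p'],x,y,w,h,(a+90)%180-90],1).tolist()
E
python3 - <<'E'
from h import *
d=shot('wrist')
s=1.42
print('bar',[ray(d,np.array(p)/s,168)[:2].round(1).tolist() for p in [(384,125),(408,203)]])
print('collars z39',[ray(d,np.array(p)/s,30)[:2].round(1).tolist() for p in [(288,200),(358,45),(512,123)]])
print('pointer',ray(d,np.array([373,330])/s,10)[:2])
print('stack',rect(d,'wrist','tray_mid',56,pick=(307,194)))
print('bar',rect(d,'wrist','handle',168),cams.boxes_of('wrist','handle')[:1])
print('foot',rect(d,'wrist','foot',10))
g=cv2.cvtColor(d['image'],cv2.COLOR_RGB2GRAY)
# dark bar
m=(d['image'].max(2)<40).astype(np.uint8); m[:, :250]=0; m[:,310:]=0; m[:75]=0; m[155:]=0
P=np.array([ray(d,p[::-1],168)[:2] for p in np.argwhere(m)],np.float32); print('darkbar',cv2.minAreaRect(P),len(P))
# turntable rim from side points in image
for c in ('scene','side'):
    q=np.load(c+'.npz'); e=dict(q); print(c, proj(e,[[530,-50,168]]))
E
```

```text
bar [[562.6, -27.2], [516.7, -57.3]]
collars z39 [[478.0, 49.8], [629.4, 19.6], [603.8, -135.2]]
pointer [366.23198571 -64.08827087]
stack [0.8, 452.3, -101.9, 78.7, 51.4, 34.0]
bar [0.6, 541.9, -40.2, 62.6, 31.0, 43.5] [{'rect': [278.6, 113.3, 34.9, 67.5], 'p': 0.77}]
foot [0.8, 365.0, -62.1, 46.5, 28.2, -83.7]
darkbar ((540.9533081054688, -39.07897186279297), (61.15117645263672, 14.12231731414795), 34.849666595458984) 529
scene [[275.90847759 184.78165738]]
side [[282.99622473 196.94675635]]
```

Call:
move_arm(
  steps=[
    [[0.13,-0.92,0.2],0,0],
    [[0.13,-0.92,0.2],0,0],
    [[0.13,-0.92,0.2],0,0],
    [[0.13,-0.92,0.2],0,0],
    [[0.13,-0.92,0.2],0,0],
    [[0.13,-0.92,0.2],0,0],
    [[0.13,-0.92,0.2],0,0],
    [[0.13,-0.92,0.2],0,0],
    [[0.13,-0.92,0.2],0,0],
    [[0.13,-0.92,0.2],0,0],
    [[0.13,-0.92,0.2],0,0],
    [[0.13,-0.92,0.2],0,0],
    [[0.13,-0.92,0.2],0,0],
    [[0.13,-0.92,0.2],0,0],
    [[0.13,-0.92,0.2],0,0],
    [[0.13,-0.92,0.2],0,0],
  ],
)

```text
t: 5.9
ee_pos: [429.2, 308.1, 297.4]
orientation: [-3.112, -0.433, -0.0]
ft_force: [0.7, -0.7, -0.3]
width: 87.8
grasp_force: 0.0
```

```bash
python3 - <<'E'
from h import *
o=ctrl.get_obs(); print(o['t'],o['ee_pos'],o['orientation'])
d=shot('wrist')
print('loose',rect(d,'wrist','tray_loose',13), cams.boxes_of('wrist','tray_loose'))
save(d,'w2.png')
E
```

```text
5.9 [429.23795657 308.12235039 297.43685928] [-3.11154012e+00 -4.33217177e-01 -1.31384208e-04]
loose [0.8, 456.5, 353.8, 77.8, 52.6, 32.8] [{'rect': [251.1, 135.9, 60.4, 74.3], 'p': 0.77}]
```

View pics/w2.png

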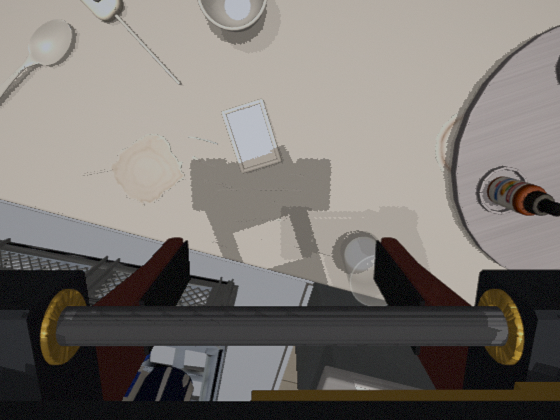

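The loose white tray is confirmed at pixel (251,136), with nothing close to it. I'll align with it and descend to check again.

Call:
move_arm(
  steps=[
    [[0,0,0.6],-0.85,0],
    [[0,0,0.6],-0.85,0],
    [[0,0,0.6],-0.85,0],
    [[0,0,0.6],-0.85,0],
    [[0.38,-0.19,0.9],0,0],
    [[0.38,-0.19,0.9],0,0],
    [[0.38,-0.19,0.9],0,0],
    [[0.38,-0.19,0.9],0,0],
    [[0.38,-0.19,0.9],0,0],
    [[0,0,0],0,0],
  ],
)

```text
t: 6.88
ee_pos: [455.9, 351.5, 121.7]
orientation: [3.012, 0.887, -0.007]
ft_force: [0.1, -0.7, 0.1]
width: 87.5
grasp_force: 0.0
```

```bash
python3 - <<'E'
from h import *
o=ctrl.get_obs(); print(o['t'],o['ee_pos'],R.from_rotvec(o['orientation']).as_matrix()[:,0])
d=shot('wrist')
print('loose',rect(d,'wrist','tray_loose',13), rect(d,'wrist','tray_mid',13))
save(d,'w3.png')
E
```

```text
6.8833 [455.85938934 351.49477138 121.65128109] [ 0.84026323  0.54215469 -0.00509816]
loose [0.9, 457.4, 354.8, 77.7, 52.0, 32.9] None
```

View pics/w3.png

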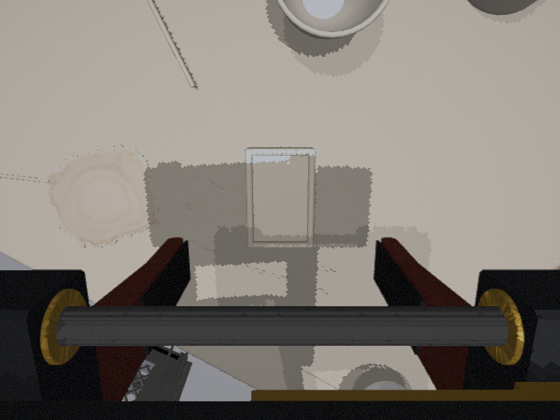

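The tray sits at (280,197) between the fingers and is aligned. I'll make a small correction, descend, then settle.

Call:
move_arm(
  steps=[
    [[0.1,-0.07,0.8],0,0],
    [[0,0,0.8],0,0],
    [[0,0,0.8],0,0],
    [[0,0,0.8],0,0],
    [[0,0,0.8],0,0],
    [[0,0,0.5],0,0],
    [[0,0,0.2],0,0],
    [[0,0,0],0,0],
    [[0,0,0],0,0],
  ],
)

```text
t: 7.78
ee_pos: [458.3, 355.9, 8.8]
orientation: [-3.013, -0.888, -0.002]
ft_force: [-0.1, -0.2, 1.3]
width: 87.7
grasp_force: 0.0
```

Call:
move_arm(
  steps=[
    [[-0.05,0.02,0.2],0,0],
    [[0,0,0],0,0],
    [[0,0,0],0,0.3],
    [[0,0,0],0,0.35],
    [[0,0,0],0,1],
    [[0,0,0],0,1],
    [[0,0,0],0,1],
    [[0,0,0],0,1],
    [[0,0,0],0,1],
    [[0,0,0],0,1],
  ],
)

```text
t: 8.62
ee_pos: [456.9, 354.5, 2.7]
orientation: [3.013, 0.889, 0.0]
ft_force: [-0.0, -0.6, 1.1]
width: 51.6
grasp_force: 30.0
```

Call:
move_arm(
  steps=[
    [[0,0,-0.3],0,1],
    [[0,0,-0.7],0,1],
    [[0,0,-1],0,1],
    [[0,0,-1],0,1],
    [[0,0,-1],0,1],
    [[0,0,-1],0,1],
    [[0,0,-1],0,1],
    [[0,0,-0.7],0,1],
    [[0,0,-0.3],0,1],
  ],
)

```text
t: 9.37
ee_pos: [457.8, 355.3, 180.9]
orientation: [-3.012, -0.888, -0.006]
ft_force: [0.9, 1.2, -1.1]
width: 51.5
grasp_force: 30.0
```

Call:
move_arm(
  steps=[
    [[-0.4,0.5,0],0,1],
    [[-0.8,0.9,0],0,1],
    [[-0.8,0.95,0],0,1],
    [[-0.8,0.95,0],0,1],
    [[-0.8,0.95,0],0,1],
    [[-0.8,0.95,0],0,1],
    [[-0.8,0.95,0],0,1],
    [[-0.8,0.95,0],0,1],
    [[-0.8,0.95,0],0,1],
    [[-0.8,0.95,0],0,1],
    [[-0.8,0.95,0],0,1],
    [[-0.8,0.95,0],0,1],
    [[-0.8,0.95,0],0,1],
    [[-0.8,0.95,0],0,1],
    [[-0.8,0.95,0],0,1],
    [[-0.8,0.95,0],0,1],
    [[-0.5,0.5,0],0,1],
    [[0,0,0],0,1],
    [[0,0,0],0,1],
    [[0,0,0],0,1],
  ],
)

```text
t: 11.03
ee_pos: [391.1, -139.1, 177.0]
orientation: [-3.012, -0.887, 0.002]
ft_force: [-0.0, 0.9, -0.4]
width: 51.6
grasp_force: 30.0
```

```bash
python3 - <<'E'
from h import *
o=ctrl.get_obs(); M=R.from_rotvec(o['orientation']).as_matrix();print(o['t'],o['ee_pos'],o['width'],np.degrees(np.arctan2(M[1,0],M[0,0])))
d=shot('wrist')
for t,z in (('tray_mid',56),('tray_loose',None),('foot',10)):
    for c in cams.cut_out('wrist',t)[:4]:
        print(t,c['p'],np.round(c['rect']), rect(d,'wrist',t,z or o['ee_pos'][2]+10,pick=c['rect'][:2]))
np.save('w4.npy',d['image']); save(d,'w4.png')
E
```

```text
11.0333 [ 391.13177489 -139.06971148  176.98646333] 51.591373067193025 32.82606283699405
tray_mid 0.98 [284. 108.  75. 111.] [1.0, 450.8, -103.0, 77.3, 51.9, 34.6]
tray_mid 0.62 [282.  83. 408. 166.] [0.6, 460.3, -91.8, 283.1, 117.3, -57.2]
tray_loose 0.85 [281. 241. 125. 134.] [0.8, 400.1, -132.6, 60.1, 51.9, 32.6]
foot 0.78 [196. 166.  57.  54.] [0.8, 366.0, -62.5, 46.0, 30.9, -81.7]
```

View pics/w4.png

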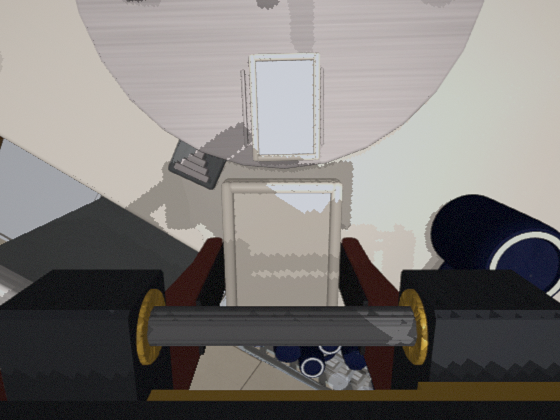

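The stack is at (284,108), the held tray is square in the fingers at (281,241), and the pointer is at (196,166). I'll move above the stack and go down slowly.

Call:
move_arm(
  steps=[
    [[0,0,0],-0.31,1],
    [[0.4,0.02,0],0,1],
    [[0.7,0.04,0],0,1],
    [[0.7,0.04,0],0,1],
    [[0.7,0.04,0.3],0,1],
    [[0.26,0.01,0.6],0,1],
    [[0,0,0.8],0,1],
    [[0,0,0.8],0,1],
    [[0,0,0.8],0,1],
    [[0,0,0.5],0,1],
    [[0,0,0.2],0,1],
    [[0,0,0],0,1],
    [[0,0,0],0,1],
    [[0,0,0],0,1],
  ],
)

```text
t: 12.6
ee_pos: [452.0, -103.8, 78.4]
orientation: [3.0, 0.929, 0.002]
ft_force: [0.2, 0.5, -0.3]
width: 51.7
grasp_force: 30.0
```

```bash
python3 - <<'E'
from h import *
o=ctrl.get_obs(); M=R.from_rotvec(o['orientation']).as_matrix();print(o['t'],o['ee_pos'],o['width'],np.degrees(np.arctan2(M[1,0],M[0,0])))
d=shot('wrist'); e=shot('side')
save(e,'s5.png',(190,190,340,290),4); save(d,'w5.png',(150,100,410,300),3)
a=cv2.imread('pics/s5.png'); b=cv2.imread('pics/w5.png'); 
cv2.imwrite('pics/c5.png',np.vstack([cv2.resize(a,(450,300)),cv2.resize(b,(450,300))]))
E
```

```text
12.6 [ 452.01334953 -103.81210862   78.43227545] 51.73092179184532 34.404822589335524
```

View pics/c5.png

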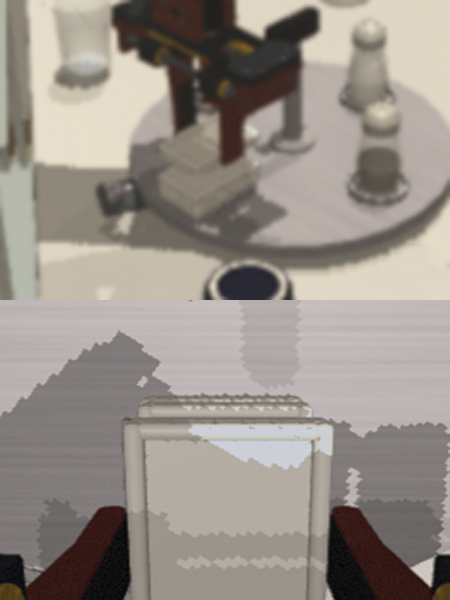

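The side view shows the held tray hovering over the stack. The wrist view shows it centred sideways, with the held front edge at row 418 and the stack's at 397. I'll check the front-edge offset numerically.

```bash
python3 - <<'E'
from h import *
d=shot('wrist'); o=ctrl.get_obs()
M=R.from_rotvec(o['orientation']).as_matrix()
def L(u,v,z): return ((ray(d,(u,v),z)-o['ee_pos'])@M)[:2].round(1)
f=lambda x,y:(150+x/450*260,100+(y-300)/1.5)
for n,a,b,y,z in(('held',124,332,418,88.7),('stack',140,310,396,56)): print(n,L(*f(a,y),z),L(*f(b,y),z))
print(rect(d,'wrist','tray_loose',88.7), rect(d,'wrist','tray_mid',56))
E
```

```text
held [ 40.1 -25.4] [40.1 24.7]
stack [ 41.8 -25.9] [41.8 23.5]
[1.0, 460.7, -97.3, 58.7, 51.0, 34.4] [0.9, 482.3, -81.6, 50.7, 6.1, -55.6]
```

Call:
move_arm(
  steps=[
    [[0.06,-0.03,0],0,1],
    [[0,0,0.3],0,1],
    [[0,0,0.25],0,1],
    [[0,0,0.1],0,1],
    [[0,0,0],0,1],
    [[0,0,0],0,1],
    [[0,0,0],0,1],
  ],
)

```text
t: 13.43
ee_pos: [452.0, -102.3, 61.3]
orientation: [-3.001, -0.929, 0.0]
ft_force: [0.3, 0.0, -0.5]
width: 51.7
grasp_force: 30.0
```

Call:
move_arm(
  steps=[
    [[0,0,0.06],0,1],
    [[0,0,0.03],0,1],
    [[0,0,0],0,1],
    [[0,0,0],0,1],
  ],
)

```text
t: 13.77
ee_pos: [452.0, -102.3, 59.2]
orientation: [3.001, 0.929, 0.0]
ft_force: [-0.5, 0.1, -2.1]
width: 51.7
grasp_force: 30.0
```

Call:
move_arm(
  steps=[
    [[0,0,0.03],0,1],
    [[0,0,0],0,1],
    [[0,0,0],0,1],
  ],
)

```text
t: 14.02
ee_pos: [452.2, -102.4, 58.7]
orientation: [3.001, 0.929, 0.001]
ft_force: [-1.3, -0.1, 3.1]
width: 51.7
grasp_force: 30.0
```

Call:
move_arm(
  steps=[
    [[0,0,0],0,0.4],
    [[0,0,0],0,0.36],
    [[0,0,0],0,0.3],
    [[0,0,0],0,0.2],
    [[0,0,0],0,0.1],
    [[0,0,0],0,0],
    [[0,0,0],0,0],
    [[0,0,-0.3],0,0],
    [[0,0,-0.7],0,0],
    [[0,0,-1],0,0],
    [[0,0,-1],0,0],
    [[0,0,-1],0,0],
    [[0,0,-1],0,0],
    [[0,0,-1],0,0],
    [[-0.5,0,-1],0,0],
    [[-1,0,-0.7],0,0],
    [[-0.5,0,-0.3],0,0],
    [[0,0,0],0,0],
    [[0,0,0],0,0],
  ],
)

```text
t: 15.6
ee_pos: [410.5, -130.7, 258.5]
orientation: [3.002, 0.927, 0.001]
ft_force: [0.2, 0.9, -1.4]
width: 88.1
grasp_force: 0.0
```

```bash
python3 - <<'E'
from h import *
o=ctrl.get_obs(); M=R.from_rotvec(o['orientation']).as_matrix();print(o['t'],o['ee_pos'],o['width'],np.degrees(np.arctan2(M[1,0],M[0,0])),o['qpos'].round(2))
d=shot('wrist')
print('stack',rect(d,'wrist','tray_mid',69),rect(d,'wrist','foot',10))
for t,z in(('dropper_bottle',132),('shaker_a',120),('handle_grip',168)): print(t,[(c['p'],ray(d,c['rect'][:2],z).round()) for c in cams.boxes_of('wrist',t)])
m=(d['image'].max(2)<40).astype(np.uint8); m[200:]=0
for c in cv2.findContours(m,0,2)[0]:
    if cv2.contourArea(c)>150: print('dark',cv2.boundingRect(c),cv2.minAreaRect(np.array([ray(d,p,168)[:2] for p in c[:,0]],np.float32)))
save(d,'w6.png')
E
```

```text
15.6 [ 410.4842371  -130.73675613  258.51165217] 88.07043035470822 34.30933370513344 [-0.34  0.08  2.    0.    1.06  0.64]
stack [0.7, 566.5, -323.6, 62.6, 36.8, 44.9] [0.6, 366.2, -62.2, 45.1, 29.6, -82.8]
dropper_bottle [(0.76, array([469.,  20., 132.]))]
shaker_a [(0.86, array([ 575., -132.,  120.])), (0.35, array([480., -82., 120.]))]
handle_grip [(0.76, array([511., -60., 168.]))]
dark (268, 0, 23, 22) ((515.46923828125, -56.666282653808594), (11.895248413085938, 13.729815483093262), 34.349464416503906)
```

View pics/w6.png

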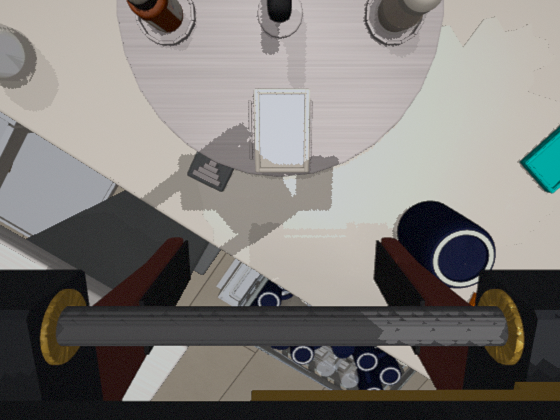

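The view shows three trays stacked squarely at (281,130), the pointer at (210,170) and the bar end at (280,10). I'll advance towards the handle and measure again on the way.

Call:
move_arm(
  steps=[
    [[0.4,0,0],0,0],
    [[0.8,0,0],0,0],
    [[0.9,0,0],0,0],
    [[0.9,0,0],0,0],
    [[0.7,0,0],0,0],
    [[0.3,0,0],0,0],
    [[0,0,0],0,0],
    [[0,0,0],0,0],
  ],
)

```text
t: 16.57
ee_pos: [493.0, -73.7, 257.9]
orientation: [-3.0, -0.931, 0.002]
ft_force: [0.1, -0.5, -1.1]
width: 87.9
grasp_force: 0.0
```

```bash
python3 - <<'E'
from h import *
o=ctrl.get_obs(); M=R.from_rotvec(o['orientation']).as_matrix();yaw=np.degrees(np.arctan2(M[1,0],M[0,0]));print(o['t'],o['ee_pos'],o['width'],yaw)
d=shot('wrist')
for k in cams.cut_out('wrist','tray_mid'): print('stack',rect(d,'wrist','tray_mid',69,pick=k['rect'][:2]))
for t,z in(('dropper_bottle',132),('shaker_a',120),('handle_grip',168)): print(t,[(c['p'],ray(d,c['rect'][:2],z).round()) for c in cams.boxes_of('wrist',t)])
m=(d['image'].max(2)<40).astype(np.uint8); m[200:]=0
for c in cv2.findContours(m,0,2)[0]:
    if cv2.contourArea(c)>150:
        r=cv2.minAreaRect(np.array([ray(d,p,168)[:2] for p in c[:,0]],np.float32)); print('dark',cv2.boundingRect(c),r, (np.r_[r[0],0]-o['ee_pos'])@M)
save(d,'w7.png')
E
```

```text
16.5667 [492.9533566  -73.70618302 257.8993762 ] 87.89220905563428 34.46543427635081
stack [0.9, 597.2, -326.5, 63.3, 50.6, -9.7]
dropper_bottle [(0.72, array([491.,  37., 132.]))]
shaker_a [(0.86, array([607.,   5., 120.])), (0.85, array([ 597., -118.,  120.])), (0.31, array([540., -41., 120.]))]
handle_grip [(0.62, array([542., -39., 168.]))]
dark (134, 114, 23, 17) ((490.9632263183594, 36.11750793457031), (10.412972450256348, 14.988045692443848), 34.48976516723633) [ 60.77832321 -91.46035368 257.91140163]
dark (270, 76, 22, 94) ((541.1555786132812, -39.11418914794922), (60.61310577392578, 14.410701751708984), 34.49325180053711) [ 59.58600856  -1.02997428 257.83831218]
```

View pics/w7.png

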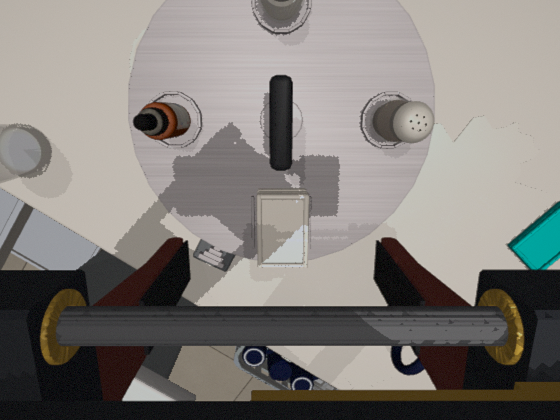

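The bar is centred at (281,122) and parallel to the tool's x axis. I'll go down over it and grip.

Call:
move_arm(
  steps=[
    [[0.5,-0.01,0],0,0],
    [[0.8,-0.01,0],0,0],
    [[0.7,-0.01,0.2],0,0],
    [[0.38,-0.01,0.5],0,0],
    [[0,0,0.8],0,0],
    [[0,0,0.9],0,0],
    [[0,0,0.9],0,0],
    [[0,0,0.8],0,0],
    [[0,0,0.5],0,0],
    [[0,0,0.25],0,0],
    [[0,0,0],0,0],
    [[0,0,0],0,0],
    [[0,0,0],0,0],
  ],
)

```text
t: 17.95
ee_pos: [542.7, -39.6, 138.1]
orientation: [3.0, 0.929, 0.003]
ft_force: [-0.5, 0.5, -0.4]
width: 88.0
grasp_force: 0.0
```

Call:
move_arm(
  steps=[
    [[-0.03,-0.03,0.03],0,0],
    [[0,0,0],0,0.4],
    [[0,0,0],0,0.6],
    [[0,0,0],0,0.7],
    [[0,0,0],0,1],
    [[0,0,0],0,1],
    [[0,0,0],0,1],
    [[0,0,0],0,1],
    [[0,0,0],0,1],
    [[0,0,0],0,1],
  ],
)

```text
t: 18.78
ee_pos: [540.7, -39.4, 136.4]
orientation: [3.001, 0.929, -0.0]
ft_force: [-0.2, 0.4, 0.4]
width: 31.0
grasp_force: 0.0
```

```bash
cat > ang.py <<'E'
from h import *
o=ctrl.get_obs(); M=R.from_rotvec(o['orientation']).as_matrix();yaw=np.degrees(np.arctan2(M[1,0],M[0,0]));print(o['t'],o['ee_pos'].round(1),o['width'],yaw.round(2),o['ft_force'].round(1),o['moment'].round(2),o['grasp_force'],o['qpos'].round(2))
d=shot('wrist'); A=np.array([541.2,-39.2])
pol=lambda p:(np.hypot(*(p[:2]-A)).round(1),(np.degrees(np.arctan2(*(p[:2]-A)[::-1]))%360).round(2))
from scipy.optimize import minimize
for c in cams.cut_out('wrist','dropper_bottle')[:2]:
    m=c['pixels']; print('dropper',c['p'],np.round(c['rect']))
    # fit silhouette of body cylinder 33 dia, 0..60 and bulb to 102 by IoU
    a=np.linspace(0,2*np.pi,24,endpoint=False)
    def sil(xy):
        w=np.zeros(m.shape,np.uint8)
        for r,z0,z1 in((16.5,30,90),(8,90,132)):
            P=np.array([[xy[0]+r*np.cos(t),xy[1]+r*np.sin(t),z] for t in a for z in(z0,z1)])
            cv2.fillConvexPoly(w,cv2.convexHull(proj(d,P).round().astype(np.int32)),1)
        return w>0
    p0=ray(d,c['rect'][:2],75)[:2]
    best=min(((-(sil(q)&m).sum()/(sil(q)|m).sum(),tuple(q)) for dx in range(-20,21,1) for dy in range(-20,21,1) for q in[p0+[dx,dy]]))
    print('IoU',best,pol(np.array(best[1])))
f=cams.cut_out('wrist','foot')
for c in f: 
    r=rect(d,'wrist','foot',10,pick=c['rect'][:2]); print('foot',r,pol(np.array(r[1:3])))
E
python3 ang.py
```

```text
18.7833 [540.7 -39.4 136.4] 31.043902854601082 34.41 [-0.2  0.4  0.4] [-0.05 -0.   -0.02] 0.0 [-0.09  0.42  1.87 -0.    0.84  0.88]
dropper 0.75 [105. 222. 106.  77.]
IoU (np.float64(-0.8561484918793504), (np.float64(480.52890915080854), np.float64(50.91471371936201))) (np.float64(108.6), np.float64(123.95))
```

Call:
move_arm(
  steps=[
    [[0,0,0],0,1],
    [[0,0,0],0,1],
    [[0,0,0],0,1],
    [[0,0,0],0,1],
    [[0,0,0],0,1],
  ],
)

```text
t: 19.35
ee_pos: [541.0, -39.7, 136.4]
orientation: [3.0, 0.929, 0.001]
ft_force: [2.0, -4.9, -1.9]
width: 17.0
grasp_force: 30.0
```

Call:
move_arm(
  steps=[
    [[0,0.02,0],-0.1,1],
    [[0,0,0],-0.2,1],
    [[0,0,0],-0.3,1],
    [[0,0,0],-0.4,1],
    [[0,0,0],-0.4,1],
    [[0,0,0],-0.4,1],
    [[0,0,0],-0.4,1],
    [[0,0,0],-0.4,1],
    [[0,0,0],-0.4,1],
    [[0,0,0],-0.4,1],
    [[0,0,0],-0.4,1],
    [[0,0,0],-0.4,1],
    [[0,0,0],-0.4,1],
    [[0,0,0],-0.4,1],
    [[0,0,0],-0.4,1],
    [[0,0,0],-0.3,1],
    [[0,0,0],-0.2,1],
    [[0,0,0],-0.1,1],
    [[0,0,0],0,1],
    [[0,0,0],0,1],
  ],
)

```text
t: 21.02
ee_pos: [541.5, -40.1, 136.4]
orientation: [2.656, 1.675, 0.001]
ft_force: [1.9, -4.5, -2.1]
width: 16.5
grasp_force: 30.0
```

```bash
python3 ang.py
```

```text
21.0167 [541.5 -40.1 136.4] 16.5056256798396 64.48 [ 1.9 -4.5 -2.1] [-0.84 -0.55 -0.01] 29.999093413352966 [-0.1   0.42  1.87 -0.    0.84  0.35]
dropper 0.93 [104. 222. 104.  80.]
IoU (np.float64(-0.8572443181818182), (np.float64(443.2511986023996), np.float64(8.68104218150271))) (np.float64(109.0), np.float64(153.95))
foot [0.5, 360.9, -46.0, 19.6, 15.7, 12.2] (np.float64(180.4), np.float64(182.16))
```

Call:
move_arm(
  steps=[
    [[0,0,0],-0.1,1],
    [[0,0,0],-0.2,1],
    [[0,0,0],-0.3,1],
    [[0,0,0],-0.4,1],
    [[0,0,0],-0.4,1],
    [[0,0,0],-0.4,1],
    [[0,0,0],-0.4,1],
    [[0,0,0],-0.4,1],
    [[0,0,0],-0.4,1],
    [[0,0,0],-0.4,1],
    [[0,0,0],-0.4,1],
    [[0,0,0],-0.4,1],
    [[0,0,0],-0.4,1],
    [[0,0,0],-0.4,1],
    [[0,0,0],-0.4,1],
    [[0,0,0],-0.4,1],
    [[0,0,0],-0.3,1],
    [[0,0,0],-0.28,1],
    [[0,0,0],-0.2,1],
    [[0,0,0],-0.1,1],
  ],
)

```text
t: 22.88
ee_pos: [542.2, -40.2, 136.5]
orientation: [2.061, 2.368, 0.002]
ft_force: [5.4, -5.5, -5.7]
width: 16.5
grasp_force: 30.0
```

Call:
move_arm(
  steps=[
    [[0,0,0],0,1],
    [[0,0,0],0,1],
    [[0,0,0],0,1],
    [[0,0,0],0,1],
  ],
)

```text
t: 23.22
ee_pos: [542.1, -40.2, 136.5]
orientation: [2.062, 2.367, 0.002]
ft_force: [5.3, -4.1, -5.2]
width: 16.7
grasp_force: 30.0
```

```bash
python3 ang.py; python3 - <<'E'
from h import *
d=shot('wrist'); e=shot('side'); save(d,'w8.png',None,1)
save(e,'s8.png',(200,160,380,300),3.111); a=cv2.imread('pics/s8.png');b=cv2.imread('pics/w8.png')
cv2.imwrite('pics/c8.png',cv2.resize(np.vstack([cv2.resize(a,(560,420)),b]),(400,600)))
E
```

```text
23.2167 [542.1 -40.2 136.5] 16.745552876006435 97.88 [ 5.3 -4.1 -5.2] [-0.87 -1.04 -0.07] 29.99777466058731 [-0.1   0.42  1.87 -0.    0.84 -0.23]
dropper 0.88 [104. 221. 107.  78.]
IoU (np.float64(-0.8656531730599257), (np.float64(432.8592053629107), np.float64(-53.811047627566204))) (np.float64(109.3), np.float64(187.68))
foot [0.8, 363.8, -60.3, 44.7, 22.1, -83.3] (np.float64(178.7), np.float64(186.78))
```

View pics/c8.png

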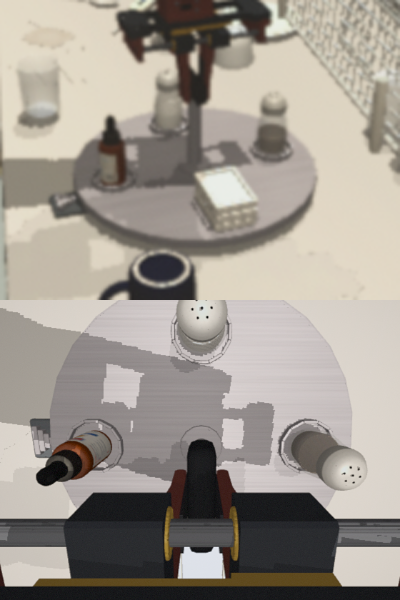

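The three-tray stack is intact, all the jars are upright, and the dropper stands behind the pointer (wrist view: pointer (40,438), dropper collar (98,443)). I'll trim by half a degree and hold.

Call:
move_arm(
  steps=[
    [[0,0,0],0.1,1],
    [[0,0,0],0,1],
    [[0,0,0],0,1],
    [[0,0,0],0,1],
    [[0,0,0],0,1],
    [[0,0,0],0,1],
  ],
)

```text
t: 24.02
ee_pos: [542.2, -40.2, 136.5]
orientation: [2.072, 2.358, 0.002]
ft_force: [5.7, -5.0, -5.1]
width: 16.5
grasp_force: 30.0
```

```bash
python3 ang.py; python3 -c "
from workcell import ctrl
print(ctrl.close_job())"
```

```text
24.0167 [542.2 -40.2 136.5] 16.548878280305107 97.38 [ 5.7 -5.  -5.1] [-0.91 -1.01 -0.01] 29.99782383441925 [-0.1   0.42  1.87 -0.    0.84 -0.22]
dropper 0.88 [103. 224. 108.  76.]
IoU (np.float64(-0.8490566037735849), (np.float64(434.28664537792577), np.float64(-51.57096607840732))) (np.float64(107.6), np.float64(186.6))
foot [1.0, 363.9, -60.4, 44.6, 21.9, -83.2] (np.float64(178.6), np.float64(186.82))
the job is handed in; nothing more can be done
None
```

The loose tray is squarely on top of the stack. The carousel is turned so the dropper bottle stands within about 1° of the pointer, and I handed the job in at about 24 s with the gripper still holding the handle; no verdict came back.

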